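Zero the turns counter and hold the feed wheel over the drive shaft

TASK

Turn the reset knob of the turns counter fully back to its zero stop. Then pick up the spoked feed wheel, carry it high over the scrap bin without bumping the bin or disturbing the other parts, and hold it level over the upright drive shaft, centred, about one centimetre above the shaft's flat tang and never touching it, with the slot in the hub lined up with the tang. Finish holding it still there in the gripper, ready for the mechanic: do not lower it on or let go.

Things in the scene. Friction and masses are not known exactly. Their poses are not given: they have to be found in the camera images.
- reset_knob (a joint): angle of the reset knob on top of the turns counter, rad: 0 = at the zero stop, grows as the knob is turned clockwise seen from above (starts between 0.7 and 1.3), so turn it anticlockwise to zero. At 0 its grip bar points at the two white index marks on the counter's top; the stop at 0 is rigid. Light friction (about 0.03 N m), it stays where it is left
- reset_knob_grip (a point): point on the knob's vertical axis at the height to grip it. 82 mm above the bench. The grip bar is 42 mm long (along this point's x, which turns with the knob), 14 mm wide across it; its top is 7 mm above this point, its foot (a 44 mm disc) 23 mm below it
- counter: turns counter, a fixed grey box 100 x 90 mm, 45 mm high (knob on top), with a row of number drums on its front. Origin at the centre of its underside, z up. Its x axis runs through the two white index marks; the knob's bar lies along this x axis at zero, and at angle q it is turned by q clockwise (seen from above) from it
- wheel_mid (a point): middle of the loose feed wheel (white nylon, about 0.12 kg), on its axis, 30 mm above its underside (half-way up the hub). z is the wheel's axis (up). Spoked fluted rim 91 mm over the flutes and 16 mm high, with a hub block standing 60 mm high in the middle: 44 mm long along x, 30 mm wide along y, flat sides (grip across y, above the rim). A through slot in the hub, 26 mm along x by 10 mm along y. A half turn about z makes no difference
- shaft_top (a point): centre of the top face of the drive shaft's tang, the highest point of the fixed drive stand (112 mm above the bench). Axes as the stand: z up, x along the tang. The tang is 22 mm long along x, 7 mm thick along y and 22 mm high, on a 25 mm round shaft that stands on a grey base 100 x 100 mm, 16 mm high
- stand: the fixed drive stand with base, shaft and tang. Origin at the centre of its underside, x along the tang
- bin: frame of the steel tilting scrap bin, fixed, between the wheel and the drive stand. Origin at the centre of its underside, x along its length. With the tray it measures 246 mm along x, 115 mm along y and 82 mm high (rim of the tray); the sprockets in it stay below the rim. An obstacle: not to be touched
- bin_tray (a joint): tilt of the bin's tray about its pivots, along the bin's x, rad; 0 = level, lightly sprung
- collar: loose brass collar, 44 mm diameter, 18 mm high, origin at the centre of its underside. Leave alone
- hex_shaft: loose chrome hexagonal shaft lying along its x, 150 mm long, 16 mm across flats, origin at the centre of its underside. Leave alone
- seed_plate: loose blue seed plate, a flat disc 110 mm in diameter, 6 mm thick (10 mm at the middle), origin at the centre of its underside. Leave alone
- wheel: the loose feed wheel, as point wheel_mid, with origin at the centre of its underside
Mind the look-alikes: they are no part of the job. Leave any purple look-alike of the wheel alone.

How it is judged:
By the outcome, as a careful person would: the job done as asked, in the order asked, and still so for the second after the job is handed in, while the arm keeps its last pose, push and grip.
It also fails if it takes over 64 s, if anything falls off the work surface, if the arm or the gripper's body presses on something with over 40 N, if the wrist force passes 120 N, or if a joint passes its speed limit or range.

ROBOT

A 6-joint arm with a two-finger parallel gripper is mounted at the origin on the work surface. World frame = base frame: x ahead of the robot, y to its left, z up, the work surface at z = 0. Lengths are in m, angles in rad, forces in N, time in s.
With the tool pointing down it reaches from about 0.375 to 0.975 m from the base axis. Payload 3.8 kg.
Tool frame: the origin (TCP) lies at the very end of the fingers, on their centre line; the grasp point (between the pads) lies bot.grip_point_offset behind it (bot.grip_point_offset is the distance from the TCP to the grasp point, in m); z points along the fingers, y is the line along which they close (so a half turn about z gives the same grasp; the last joint's range is limited). The gripper opens to 85 mm and grips with 20 to 120 N. Pads are 22 mm wide; open, the fingers measure 114 mm over their backs; the gripper's body (76 mm by 85 mm) begins 54 mm behind the grasp point. The pads swing forward as they close: fully open they stand 13 mm farther back than shut.
Start: joints at [1.215, 0.264, 1.604, -0, 1.274, -0.037], TCP at [0.212, 0.641, 0.231] pointing down, gripper open.
Joint ranges: [-2.63, 2.63], [-0.94, 2.18], [0.31, 2.57], [-1.31, 4.45], [0, 2.66], [-2.55, 2.55]. Speed limits (rad/s): [2.57, 2.57, 3.14, 3.14, 3.14, 3.14].

INTERFACE

Orientations are given as a rotation vector (axis times angle).
In Python, from workcell import bot, vision gives the robot as it stands.
- The arm moves only by the tool play_rows, never from a script. Its argument "rows" is a list of rows, each an object of numbers: "dx", "dy", "dz": the shift along the tool's x, y, z as a fraction of full scale; "roll": the turn about the tool's z as a fraction of full scale; "fingers": the closure, from 0 (fully open) to 1 (shut). In form: [{"dx": .., "dy": .., "dz": .., "roll": .., "fingers": ..}, ...]. A call has 1 to 20 rows; each row shifts and turns the commanded pose from where the row before left it, along the tool's axes as they then stand; what a row does not reach is not made up. Full scale, the value 1, is 0.04 m for a shift and 4 degrees for a turn. A row lasts 1/12 s, in which the tool goes at most 41.7 mm and 7.16 degrees, less where a joint would pass 70% of its speed; a pose out of reach is approached as far as the arm can. A call with a number of a shift or a turn outside -1 to 1 is refused whole. A call with a gripper value outside its range is refused whole. The fingers move at their own pace and stop on an object; "grip_force" is the grip in N (left out, the last holds). Time passes only in rows, so rows that do not move let the fingers close. It gives the time, the measured TCP pose, the force and the opening at its end, in the units of the state.
- bot.read_state(): the state, without advancing time (a new reading comes with each control period).
- vision.read_camera(name): name is "scene" or "top"; returns a dict with "pixels" (384x512x3 uint8, red, green, blue), "depth" (384x512 float32, m along the optical axis (not along the pixel's ray), 0 where there is no reading), "fx", "fy", "cx", "cy" (pixels), "R" (3x3) and "t" (3): a world point X has camera coordinates R X + t. Camera axes: x right, y down, z forward; pixel columns grow to the right and rows downward; lengths in m; the calibration is good to about 2 mm. A picture is of the moment at which its call begins.
- bot.finish_job(): hands the job in, once; it reports no verdict.
The state is a dict: "time": time; "q": joint angles; "joint_vel": joint speeds; "joint_torque": joint torques, N m; "tool_pos": TCP position; "tcp_rot": TCP orientation; "wrist_force": force on the tool from outside, world axes, zero at the start; "torque": the same for the moment, N m; "width": opening from 0.0 (shut) to 1.0 (fully open).
Only numpy, scipy, OpenCV 4.12 (cv2) and the standard library are available. Lean on these libraries where they do the work, as an engineer would, in place of code of your own. Each camera call takes 0.05 s, during which the arm holds its last target. There are 200 camera calls.

## Working session

There is one attempt and no reset: what is moved stays moved. The work goes in short steps, Python scripts to look and compute and a tool call to move; the robot and the scene stay as the last step left them, time stands still between calls to the robot, and variables do not carry over. Pictures are saved under pics/ and viewed, on a budget of 10 in all, crops included, one or two more only if the job needs it, and the job is handed in when it is done.

Besides the shell and the picture viewer there is one more tool, called after "Call:" by a JSON object that holds its "method" and its "body". play_rows: Moves the arm, as the interface text tells. Its arguments: {"type":"object","properties":{"rows":{"type":"array","items":{"type":"object","properties":{"dx":{"type":"number","minimum":-1,"maximum":1},"dy":{"type":"number","minimum":-1,"maximum":1},"dz":{"type":"number","minimum":-1,"maximum":1},"roll":{"type":"number","minimum":-1,"maximum":1},"fingers":{"type":"number"}}}},"grip_force":{"type":"number"}},"required":["rows"]}

```bash
mkdir -p pics
cat > h.py <<'E'
import numpy as np, cv2
from workcell import bot, vision
def cap(n):
    c=vision.read_camera(n); np.savez(f'{n}.npz',**c); return c
def world(c,u,v,z=None):
    R,t=np.array(c['R']),np.array(c['t'])
    ray=np.array([(u-c['cx'])/c['fx'],(v-c['cy'])/c['fy'],1.])
    if z is None: return R.T@(ray*c['depth'][int(v),int(u)]-t)
    o=-R.T@t; d=R.T@ray
    return o+d*(z-o[2])/d[2]
def cloud(c):
    R,t=np.array(c['R']),np.array(c['t']); d=c['depth']
    v,u=np.mgrid[:d.shape[0],:d.shape[1]]
    P=np.stack([(u-c['cx'])/c['fx']*d,(v-c['cy'])/c['fy']*d,d],-1)-t
    W=P@R; W[d==0]=np.nan; return W
def proj(c,X):
    p=np.array(c['R'])@np.array(X)+np.array(c['t']); return p[0]/p[2]*c['fx']+c['cx'],p[1]/p[2]*c['fy']+c['cy']
E
python3 - <<'E'
from h import *
ims=[]
for n in ['top','scene']:
    c=cap(n); print(n,c['fx'],np.round(c['R'],3).tolist(),np.round(c['t'],3))
    im=cv2.resize(c['pixels'][...,::-1],(800,600),interpolation=cv2.INTER_CUBIC); cv2.imwrite(f'pics/{n}1.png',im)
s=bot.read_state(); print(s, bot.grip_point_offset)
E
```

```text
top 482.3682825100253 [[-0.013, -1.0, 0.011], [-0.999, 0.013, -0.049], [0.049, -0.012, -0.999]] [0.027 0.51  1.441]
scene 421.0782021424742 [[-0.069, 0.997, -0.017], [0.621, 0.03, -0.784], [-0.781, -0.065, -0.621]] [ 0.013 -0.236  1.444]
{'time': 0.1, 'q': array([ 1.21511043e+00,  2.64702423e-01,  1.60526271e+00,  2.66572410e-05,
        1.27367622e+00, -3.69083005e-02]), 'joint_vel': array([-0.00148263, -0.00186613, -0.00235277, -0.00028688,  0.00017615,
       -0.00069423]), 'joint_torque': array([-3.49401271e-04, -5.16701353e+01, -3.68590665e+01, -1.35781047e-04,
        6.17129277e-03, -1.03046335e-05]), 'tool_pos': array([0.21131636, 0.64037072, 0.23005628]), 'tcp_rot': array([-0.49856171, -3.10134862,  0.00314806]), 'wrist_force': array([-0.03264888, -0.70873429, -0.07111803]), 'torque': array([ 0.04326079,  0.00775211, -0.00212234]), 'width': 1.0017032011255702} 0.0187
```

View pics/top1.png

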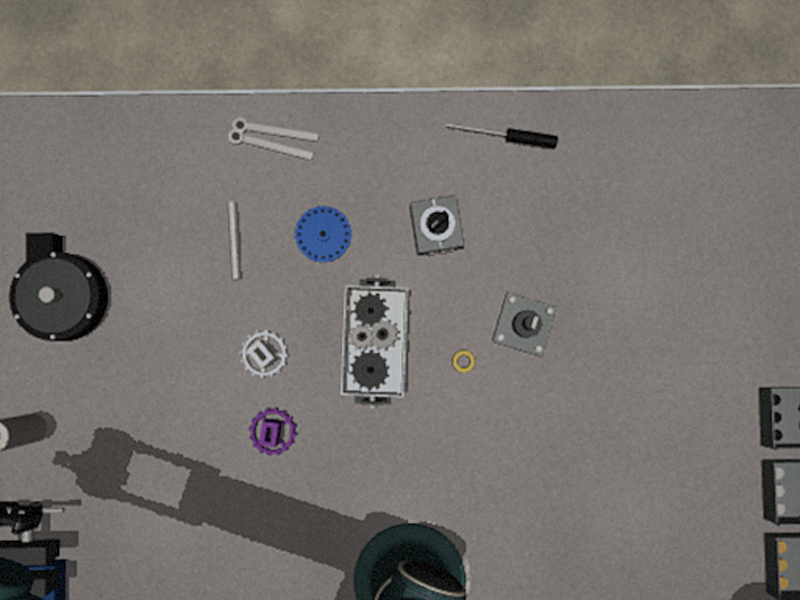

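View pics/scene1.png

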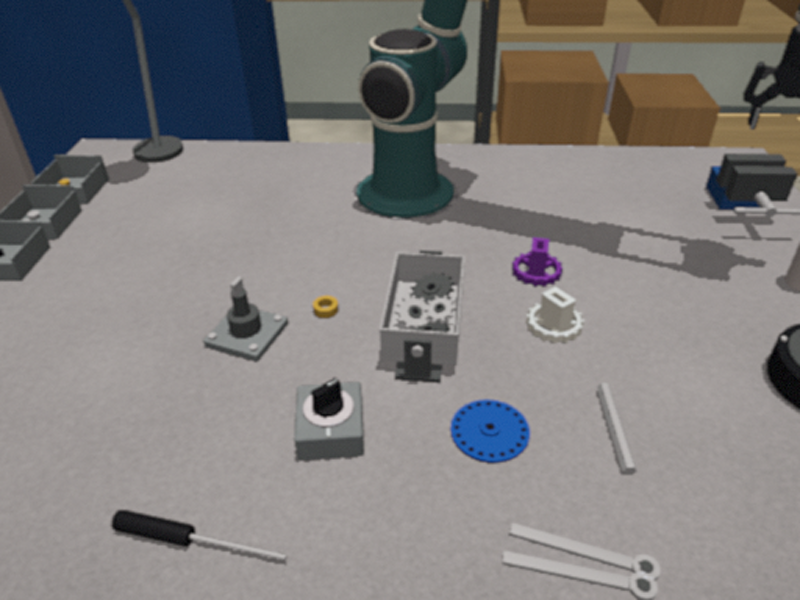

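Top view (800x600): the candidates for the wheel are the white one at (264,353) and the purple look-alike at (273,431). I choose the white one. The only knob is on the counter at (438,223), the tang is at (530,323), and the bin is at (376,340). Next I measure all of these and check one crop.

```bash
cat > meas.py <<'E'
from h import *
def rect(P):
    (c,s,a)=cv2.minAreaRect((P[:,:2]*1000).astype(np.float32))
    if s[0]<s[1]: s=s[::-1]; a+=90
    return np.round(c,1),np.round(s,1),round((a+90)%180-90,1)
E
python3 - <<'E'
from meas import *
for n in ['top','scene']:
    c=dict(np.load(n+'.npz')); W=cloud(c)
    T=dict(np.load('top.npz'))
    print(n)
    for nm,(u,v),zr,z0,r in [('wheelhub',(264,353),(.05,.07),.06,.045),('wheelrim',(264,353),(.008,.022),.016,.06),('knobtop',(438,223),(.08,.1),.089,.04),('countertop',(438,228),(.035,.052),.045,.085),('tang',(530,323),(.1,.12),.112,.03),('base',(526,325),(.01,.021),.016,.085),('bin',(376,340),(.06,.1),.08,.16)]:
        p=world(T,u/1.5625,v/1.5625,z0)
        m=(np.hypot(W[...,0]-p[0],W[...,1]-p[1])<r)&(W[...,2]>zr[0])&(W[...,2]<zr[1])
        P=W[m]
        if len(P)>5: print(nm,np.round(p,3),len(P),'med',np.round(np.median(P,0),4),*rect(P))
c=dict(np.load('top.npz')); im=c['pixels'][...,::-1]
t=[cv2.resize(im[int(v/1.5625)-25:int(v/1.5625)+25,int(u/1.5625)-25:int(u/1.5625)+25],(400,400),interpolation=cv2.INTER_CUBIC) for u,v in [(264,353),(438,223),(526,325)]]
# rotate none
s=dict(np.load('scene.npz'))['pixels'][...,::-1]
cv2.imwrite('pics/crop1.png',cv2.resize(np.hstack(t),(798,266)))
E
```

```text
top
wheelhub [0.437 0.263 0.06 ] 135 med [0.4338 0.2715 0.0581] [434.7 272.2] [44.7 31.4] 38.7
wheelrim [0.436 0.27  0.016] 272 med [0.4338 0.2693 0.0139] [432.8 269.2] [94.8 87.9] 42.7
knobtop [ 0.671 -0.063  0.089] 73 med [ 0.676  -0.0618  0.0874] [676.6 -62.3] [41.1 12.6] -45.7
countertop [ 0.669 -0.066  0.045] 780 med [ 0.6713 -0.0612  0.0449] [676.1 -62.3] [103.1  89.8] 8.6
tang [ 0.484 -0.224  0.112] 24 med [ 0.4847 -0.229   0.1101] [ 484.7 -229.7] [21.2  6.6] -21.9
base [ 0.484 -0.234  0.016] 762 med [ 0.4841 -0.2245  0.0153] [ 487.8 -221. ] [119.7  99.8] 72.2
bin [0.458 0.054 0.08 ] 446 med [0.4623 0.0631 0.0779] [456.1  59.4] [246. 115.] -2.9
scene
wheelhub [0.437 0.263 0.06 ] 201 med [0.4381 0.2721 0.0592] [436.  272.6] [45.5 33.8] 38.1
wheelrim [0.436 0.27  0.016] 385 med [0.453  0.2672 0.0154] [444.1 271.3] [88.6 77.7] 79.8
knobtop [ 0.671 -0.063  0.089] 146 med [ 0.6806 -0.0602  0.088 ] [678.3 -61.6] [40.7 16.3] -49.6
countertop [ 0.669 -0.066  0.045] 1162 med [ 0.702  -0.0534  0.0453] [677.9 -61.3] [101.9  90.1] 8.6
tang [ 0.484 -0.224  0.112] 52 med [ 0.4886 -0.228   0.1092] [ 485.6 -228.7] [23.9  7.8] -16.5
base [ 0.484 -0.234  0.016] 713 med [ 0.5081 -0.2134  0.016 ] [ 486.5 -229.4] [102.9 102.6] -17.9
bin [0.458 0.054 0.08 ] 1093 med [0.5243 0.0561 0.0746] [460.1  59.9] [244.5 115. ] -3.0
```

View pics/crop1.png

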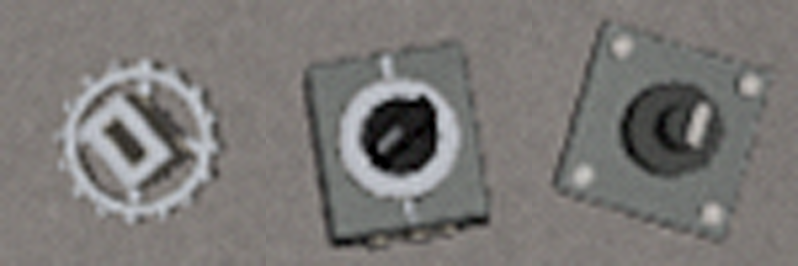

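White is the right wheel. Its hub is at (435,272) mm with its long axis at 38.5°. The knob is at (677,-62) mm with the bar at about -47.5°, and the counter x axis is at 8.6°, so q is about 56°. The tang is at (485,-229) mm, at -18°. Now I move to the knob.

```bash
cat > plan.py <<'E'
from h import *
from scipy.spatial.transform import Rotation as Ro
import sys
def plan(x,y,z,yaw):
    s=bot.read_state(); R=Ro.from_rotvec(s['tcp_rot']).as_matrix(); p=s['tool_pos']
    d=R.T@(np.array([x,y,z])-p)/.04
    cy=np.degrees(np.arctan2(R[1,1],R[0,1])); dr=(cy-yaw+180)%360-180
    print('t',round(s['time'],2),'p',np.round(p,4),'yaw_y',round(cy,2),'tilt',np.round(R[:2,2],4),'F',np.round(s['wrist_force'],1),'T',np.round(s['torque'],2),'w',round(s['width'],3),'q6',round(s['q'][5],2))
    print('need rows total dx,dy,dz',np.round(d,2),'len',round(np.linalg.norm(d),2),'roll',round(dr/4,2))
if __name__=='__main__': plan(*map(float,sys.argv[1:]))
E
python3 plan.py 0.677 -0.062 0.18 42.5
```

```text
t 0.1 p [0.2113 0.6404 0.2301] yaw_y 71.73 tilt [-0.0007 -0.0019] F [-0.  -0.7 -0.1] T [ 0.04  0.01 -0.  ] w 1.002 q6 -0.04
need rows total dx,dy,dz [-16.56 -13.02   1.28] len 21.11 roll 7.31
```

Call:
{"method": "play_rows", "body": {"rows": [{"dx": -0.35,"dy": -0.27,"fingers": 0},{"dx": -0.69,"dy": -0.54},{"dx": -0.69,"dy": -0.54},{"dx": -0.69,"dy": -0.54},{"dx": -0.69,"dy": -0.54},{"dx": -0.69,"dy": -0.54},{"dx": -0.69,"dy": -0.54},{"dx": -0.69,"dy": -0.54},{"dx": -0.69,"dy": -0.54},{"dx": -0.69,"dy": -0.54},{"dx": -0.69,"dy": -0.54},{"dx": -0.69,"dy": -0.54},{"dx": -0.69,"dy": -0.54},{"dx": -0.69,"dy": -0.54},{"dx": -0.69,"dy": -0.54},{"dx": -0.69,"dy": -0.54},{"dx": -0.69,"dy": -0.54},{"dx": -0.69,"dy": -0.54},{"dx": -0.69,"dy": -0.54},{"dx": -0.69,"dy": -0.54}]}}

```text
validation failed for argument at $.ro...
```

Call:
{"method": "play_rows", "body": {"rows": [{"dx": -0.69,"dy": -0.54},{"dx": -0.69,"dy": -0.54},{"dx": -0.69,"dy": -0.54},{"dx": -0.69,"dy": -0.54},{"dx": -0.35,"dy": -0.27},{"roll": 0.9},{"roll": 0.9},{"roll": 0.9},{"roll": 0.9},{"roll": 0.9},{"roll": 0.9},{"roll": 0.9},{"roll": 0.9},{},{}]}}

```text
validation failed for argument at $.ro...
```

```bash
python3 plan.py 0.677 -0.062 0.064 42.5
```

```text
t 0.1 p [0.2113 0.6404 0.2301] yaw_y 71.73 tilt [-0.0007 -0.0019] F [-0.  -0.7 -0.1] T [ 0.04  0.01 -0.  ] w 1.002 q6 -0.04
need rows total dx,dy,dz [-16.56 -13.02   4.18] len 21.47 roll 7.31
```

Call:
{"method": "play_rows", "body": {"rows": [{"dx": -0.35,"dy": -0.27,"dz": 0,"roll": 0,"fingers": 0},{"dx": -0.69,"dy": -0.54,"dz": 0,"roll": 0,"fingers": 0},{"dx": -0.69,"dy": -0.54,"dz": 0,"roll": 0,"fingers": 0},{"dx": -0.69,"dy": -0.54,"dz": 0,"roll": 0,"fingers": 0},{"dx": -0.69,"dy": -0.54,"dz": 0,"roll": 0,"fingers": 0},{"dx": -0.69,"dy": -0.54,"dz": 0,"roll": 0,"fingers": 0},{"dx": -0.69,"dy": -0.54,"dz": 0,"roll": 0,"fingers": 0},{"dx": -0.69,"dy": -0.54,"dz": 0,"roll": 0,"fingers": 0},{"dx": -0.69,"dy": -0.54,"dz": 0,"roll": 0,"fingers": 0},{"dx": -0.69,"dy": -0.54,"dz": 0,"roll": 0,"fingers": 0},{"dx": -0.69,"dy": -0.54,"dz": 0,"roll": 0,"fingers": 0},{"dx": -0.69,"dy": -0.54,"dz": 0,"roll": 0,"fingers": 0},{"dx": -0.69,"dy": -0.54,"dz": 0,"roll": 0,"fingers": 0},{"dx": -0.69,"dy": -0.54,"dz": 0,"roll": 0,"fingers": 0},{"dx": -0.69,"dy": -0.54,"dz": 0,"roll": 0,"fingers": 0},{"dx": -0.69,"dy": -0.54,"dz": 0,"roll": 0,"fingers": 0},{"dx": -0.69,"dy": -0.54,"dz": 0,"roll": 0,"fingers": 0},{"dx": -0.69,"dy": -0.54,"dz": 0,"roll": 0,"fingers": 0},{"dx": -0.69,"dy": -0.54,"dz": 0,"roll": 0,"fingers": 0},{"dx": -0.69,"dy": -0.54,"dz": 0,"roll": 0,"fingers": 0}]}}

```text
time: 1.77
tool_pos: [0.5908, 0.0698, 0.2309]
tcp_rot: [-0.499, -3.101, 0.001]
wrist_force: [0.2, 0.8, 0.5]
width: 1.001
```

```bash
python3 plan.py 0.677 -0.062 0.15 42.5
```

```text
t 1.77 p [0.5908 0.0698 0.2309] yaw_y 71.71 tilt [-0.0007 -0.0003] F [0.2 0.8 0.5] T [ 0.07  0.02 -0.  ] w 1.001 q6 -1.18
need rows total dx,dy,dz [-3.08 -2.45  2.02] len 4.43 roll 7.3
```

Call:
{"method": "play_rows", "body": {"rows": [{"dx": -0.69,"dy": -0.54,"dz": 0,"roll": 0,"fingers": 0},{"dx": -0.69,"dy": -0.54,"dz": 0.2,"roll": 0,"fingers": 0},{"dx": -0.69,"dy": -0.54,"dz": 0.3,"roll": 0,"fingers": 0},{"dx": -0.5,"dy": -0.45,"dz": 0.4,"roll": 0,"fingers": 0},{"dx": -0.3,"dy": -0.25,"dz": 0.4,"roll": 0,"fingers": 0},{"dx": -0.15,"dy": -0.1,"dz": 0.4,"roll": 0,"fingers": 0},{"dx": 0,"dy": 0,"dz": 0.3,"roll": 0.8,"fingers": 0},{"dx": 0,"dy": 0,"dz": 0,"roll": 0.9,"fingers": 0},{"dx": 0,"dy": 0,"dz": 0,"roll": 0.9,"fingers": 0},{"dx": 0,"dy": 0,"dz": 0,"roll": 0.9,"fingers": 0},{"dx": 0,"dy": 0,"dz": 0,"roll": 0.9,"fingers": 0},{"dx": 0,"dy": 0,"dz": 0,"roll": 0.9,"fingers": 0},{"dx": 0,"dy": 0,"dz": 0,"roll": 0.9,"fingers": 0},{"dx": 0,"dy": 0,"dz": 0,"roll": 0.9,"fingers": 0},{"dx": 0,"dy": 0,"dz": 0,"roll": 0.2,"fingers": 0},{"dx": 0,"dy": 0,"dz": 0,"roll": 0,"fingers": 0}]}}

```text
time: 3.1
tool_pos: [0.6744, -0.0571, 0.1508]
tcp_rot: [-1.262, -2.876, 0.0]
wrist_force: [1.2, -0.6, 0.2]
width: 1.0
```

```bash
python3 plan.py 0.677 -0.062 0.064 42.5
```

```text
t 3.1 p [ 0.6744 -0.0571  0.1508] yaw_y 42.61 tilt [-0.001   0.0002] F [ 1.2 -0.6  0.2] T [-0.02 -0.    0.01] w 1.0 q6 -0.87
need rows total dx,dy,dz [-0.14 -0.03  2.17] len 2.17 roll 0.03
```

Call:
{"method": "play_rows", "body": {"grip_force": 25, "rows": [{"dx": -0.14,"dy": -0.03,"dz": 0.3,"roll": 0,"fingers": 0},{"dx": 0,"dy": 0,"dz": 0.4,"roll": 0,"fingers": 0},{"dx": 0,"dy": 0,"dz": 0.4,"roll": 0,"fingers": 0},{"dx": 0,"dy": 0,"dz": 0.4,"roll": 0,"fingers": 0},{"dx": 0,"dy": 0,"dz": 0.4,"roll": 0,"fingers": 0},{"dx": 0,"dy": 0,"dz": 0.25,"roll": 0,"fingers": 0},{"dx": 0,"dy": 0,"dz": 0,"roll": 0,"fingers": 0},{"dx": 0,"dy": 0,"dz": 0,"roll": 0,"fingers": 1},{"dx": 0,"dy": 0,"dz": 0,"roll": 0,"fingers": 1},{"dx": 0,"dy": 0,"dz": 0,"roll": 0,"fingers": 1},{"dx": 0,"dy": 0,"dz": 0,"roll": 0,"fingers": 1},{"dx": 0,"dy": 0,"dz": 0,"roll": 0,"fingers": 1},{"dx": 0,"dy": 0,"dz": 0,"roll": 0,"fingers": 1},{"dx": 0,"dy": 0,"dz": 0,"roll": 0,"fingers": 1},{"dx": 0,"dy": 0,"dz": 0,"roll": 0,"fingers": 1},{"dx": 0,"dy": 0,"dz": 0,"roll": 0,"fingers": 1}]}}

```text
time: 4.43
tool_pos: [0.6785, -0.0626, 0.0662]
tcp_rot: [1.264, 2.875, 0.0]
wrist_force: [-1.6, 0.7, 5.1]
width: 0.159
```

```bash
python3 plan.py 0.677 -0.062 0.064 98.6
```

```text
t 4.43 p [ 0.6785 -0.0626  0.0662] yaw_y 42.54 tilt [ 0.0009 -0.0002] F [-1.6  0.7  5.1] T [-0.02  0.29 -0.02] w 0.159 q6 -0.87
need rows total dx,dy,dz [ 0.04 -0.02  0.06] len 0.07 roll -14.02
```

Call:
{"method": "play_rows", "body": {"rows": [{"dx": 0,"dy": 0,"dz": -0.08,"roll": 0,"fingers": 1},{"dx": 0,"dy": 0,"dz": 0,"roll": -0.4,"fingers": 1},{"dx": 0,"dy": 0,"dz": 0,"roll": -0.8,"fingers": 1},{"dx": 0,"dy": 0,"dz": 0,"roll": -0.8,"fingers": 1},{"dx": 0,"dy": 0,"dz": 0,"roll": -0.8,"fingers": 1},{"dx": 0,"dy": 0,"dz": 0,"roll": -0.8,"fingers": 1},{"dx": 0,"dy": 0,"dz": 0,"roll": -0.8,"fingers": 1},{"dx": 0,"dy": 0,"dz": 0,"roll": -0.8,"fingers": 1},{"dx": 0,"dy": 0,"dz": 0,"roll": -0.8,"fingers": 1},{"dx": 0,"dy": 0,"dz": 0,"roll": -0.8,"fingers": 1},{"dx": 0,"dy": 0,"dz": 0,"roll": -0.8,"fingers": 1},{"dx": 0,"dy": 0,"dz": 0,"roll": -0.8,"fingers": 1},{"dx": 0,"dy": 0,"dz": 0,"roll": -0.8,"fingers": 1},{"dx": 0,"dy": 0,"dz": 0,"roll": -0.8,"fingers": 1},{"dx": 0,"dy": 0,"dz": 0,"roll": -0.8,"fingers": 1},{"dx": 0,"dy": 0,"dz": 0,"roll": -0.8,"fingers": 1},{"dx": 0,"dy": 0,"dz": 0,"roll": -0.8,"fingers": 1},{"dx": 0,"dy": 0,"dz": 0,"roll": 0,"fingers": 1},{"dx": 0,"dy": 0,"dz": 0,"roll": 0,"fingers": 1}]}}

```text
time: 6.02
tool_pos: [0.6788, -0.0616, 0.0663]
tcp_rot: [-0.059, 3.14, 0.002]
wrist_force: [6.2, 1.1, -8.6]
width: 0.156
```

```bash
python3 plan.py 0.677 -0.062 0.064 98.6
```

```text
t 6.02 p [ 0.6788 -0.0616  0.0663] yaw_y 92.14 tilt [0.0014 0.0012] F [ 6.2  1.1 -8.6] T [ 0.28 -1.09  0.07] w 0.156 q6 -1.74
need rows total dx,dy,dz [ 0.04 -0.01  0.06] len 0.07 roll -1.62
```

Call:
{"method": "play_rows", "body": {"rows": [{"dx": 0,"dy": 0,"dz": 0.05,"roll": -0.5,"fingers": 1},{"dx": 0,"dy": 0,"dz": 0,"roll": -0.5,"fingers": 1},{"dx": 0,"dy": 0,"dz": 0,"roll": -0.4,"fingers": 1},{"dx": 0,"dy": 0,"dz": 0,"roll": 0,"fingers": 1},{"dx": 0,"dy": 0,"dz": 0,"roll": 0,"fingers": 1}]}}

```text
time: 6.43
tool_pos: [0.6788, -0.0616, 0.0663]
tcp_rot: [-0.21, 3.133, 0.002]
wrist_force: [3.7, 3.9, -1.6]
width: 0.158
```

```bash
python3 plan.py 0.677 -0.062 0.064 98.6
```

```text
t 6.43 p [ 0.6788 -0.0616  0.0663] yaw_y 97.68 tilt [0.0015 0.0012] F [ 3.7  3.9 -1.6] T [ 0.65 -0.61  0.03] w 0.158 q6 -1.83
need rows total dx,dy,dz [ 0.05 -0.    0.06] len 0.07 roll -0.23
```

Call:
{"method": "play_rows", "body": {"rows": [{"dx": 0,"dy": 0,"dz": 0,"roll": -0.3,"fingers": 1},{"dx": 0,"dy": 0,"dz": 0,"roll": -0.3,"fingers": 1},{"dx": 0,"dy": 0,"dz": 0,"roll": 0,"fingers": 1},{"dx": 0,"dy": 0,"dz": 0,"roll": 0,"fingers": 1}]}}

```text
time: 6.77
tool_pos: [0.6787, -0.0616, 0.0663]
tcp_rot: [-0.273, 3.128, 0.003]
wrist_force: [4.2, 4.1, -2.0]
width: 0.157
```

```bash
python3 plan.py 0.677 -0.062 0.064 98.6
```

```text
t 6.77 p [ 0.6787 -0.0616  0.0663] yaw_y 99.96 tilt [0.0014 0.0018] F [ 4.2  4.1 -2. ] T [ 0.68 -0.63 -0.89] w 0.157 q6 -1.87
need rows total dx,dy,dz [ 0.04 -0.    0.06] len 0.07 roll 0.34
```

Torque is -0.89 N m at 100°, so the knob is at the stop. Next I release, rise and check it.

Call:
{"method": "play_rows", "body": {"rows": [{"dx": 0,"dy": 0,"dz": 0,"roll": 0,"fingers": 0},{"dx": 0,"dy": 0,"dz": 0,"roll": 0,"fingers": 0},{"dx": 0,"dy": 0,"dz": 0,"roll": 0,"fingers": 0},{"dx": 0,"dy": 0,"dz": 0,"roll": 0,"fingers": 0},{"dx": 0,"dy": 0,"dz": 0,"roll": 0,"fingers": 0},{"dx": 0,"dy": 0,"dz": 0,"roll": 0,"fingers": 0},{"dx": 0,"dy": 0,"dz": -0.2,"roll": 0,"fingers": 0},{"dx": 0,"dy": 0,"dz": -0.5,"roll": 0,"fingers": 0},{"dx": 0,"dy": 0,"dz": -0.6,"roll": 0,"fingers": 0},{"dx": 0,"dy": 0,"dz": -0.7,"roll": 0,"fingers": 0},{"dx": 0,"dy": 0,"dz": -0.7,"roll": 0,"fingers": 0},{"dx": 0,"dy": 0,"dz": -0.6,"roll": 0,"fingers": 0},{"dx": 0,"dy": 0,"dz": -0.3,"roll": 0,"fingers": 0}]}}

```text
time: 7.85
tool_pos: [0.6801, -0.0628, 0.2158]
tcp_rot: [-0.277, 3.123, -0.002]
wrist_force: [0.9, -0.6, 0.4]
width: 1.003
```

```bash
python3 plan.py 0.435 0.2724 0.17 128.5
```

```text
t 7.85 p [ 0.6801 -0.0628  0.2158] yaw_y 100.13 tilt [ 0.0066 -0.001 ] F [ 0.9 -0.6  0.4] T [ 0.02 -0.06 -0.04] w 1.003 q6 -1.88
need rows total dx,dy,dz [4.56 9.33 1.1 ] len 10.44 roll -7.09
```

Call:
{"method": "play_rows", "body": {"rows": [{"dx": 0.2,"dy": 0.4,"dz": 0,"roll": 0,"fingers": 0},{"dx": 0.35,"dy": 0.72,"dz": 0,"roll": 0,"fingers": 0},{"dx": 0.35,"dy": 0.72,"dz": 0,"roll": 0,"fingers": 0},{"dx": 0.35,"dy": 0.72,"dz": 0,"roll": 0,"fingers": 0},{"dx": 0.35,"dy": 0.72,"dz": 0,"roll": 0,"fingers": 0},{"dx": 0.35,"dy": 0.72,"dz": 0,"roll": 0,"fingers": 0},{"dx": 0.35,"dy": 0.72,"dz": 0,"roll": 0,"fingers": 0},{"dx": 0.35,"dy": 0.72,"dz": 0,"roll": 0,"fingers": 0},{"dx": 0.35,"dy": 0.72,"dz": 0,"roll": 0,"fingers": 0},{"dx": 0.35,"dy": 0.72,"dz": 0,"roll": 0,"fingers": 0},{"dx": 0.35,"dy": 0.72,"dz": 0,"roll": 0,"fingers": 0},{"dx": 0.35,"dy": 0.72,"dz": 0,"roll": 0,"fingers": 0},{"dx": 0.35,"dy": 0.72,"dz": 0,"roll": 0,"fingers": 0},{"dx": 0.15,"dy": 0.3,"dz": 0,"roll": -0.5,"fingers": 0},{"dx": 0,"dy": 0,"dz": 0,"roll": -1,"fingers": 0},{"dx": 0,"dy": 0,"dz": 0,"roll": -1,"fingers": 0},{"dx": 0,"dy": 0,"dz": 0,"roll": -1,"fingers": 0},{"dx": 0,"dy": 0,"dz": 0,"roll": -1,"fingers": 0},{"dx": 0,"dy": 0,"dz": 0,"roll": -1,"fingers": 0},{"dx": 0,"dy": 0,"dz": 0,"roll": -1,"fingers": 0}]}}

```text
time: 9.52
tool_pos: [0.4328, 0.2731, 0.2102]
tcp_rot: [0.98, -2.984, 0.0]
wrist_force: [0.0, -0.0, 0.0]
width: 1.001
```

```bash
python3 plan.py 0.435 0.2724 0.17 128.5
python3 - <<'E'
from meas import *
for n in ['top','scene']:
    c=cap(n); W=cloud(c); T=dict(np.load('top.npz'))
    for nm,p,zr,r in [('knobtop',(.677,-.062),(.08,.1),.04),('countertop',(.677,-.062),(.035,.052),.085),('hub',(.435,.272),(.05,.07),.045),('tang',(.485,-.229),(.1,.12),.03)]:
        m=(np.hypot(W[...,0]-p[0],W[...,1]-p[1])<r)&(W[...,2]>zr[0])&(W[...,2]<zr[1]); P=W[m]
        if len(P)>5: print(n,nm,len(P),*rect(P))
    if n=='scene':
        im=c['pixels'][...,::-1]; a=cv2.resize(im[230:310,180:240],(450,600),interpolation=cv2.INTER_CUBIC)
        u,v=map(int,proj(c,[.435,.272,.06])); b=cv2.resize(im[v-50:v+30,u-25:u+20],(338,600),interpolation=cv2.INTER_CUBIC)
        cv2.imwrite('pics/k2.png',np.hstack([a,b]))
E
```

```text
t 9.52 p [0.4328 0.2731 0.2102] yaw_y 126.35 tilt [-0.0006 -0.0005] F [ 0. -0.  0.] T [-0.01 -0.02 -0.02] w 1.001 q6 -1.69
need rows total dx,dy,dz [-0.03 -0.05  1.  ] len 1.01 roll -0.54
top knobtop 72 [676.8 -62.2] [40.9 13.8] 8.5
top countertop 784 [676.7 -62.2] [101.9  90.5] 8.7
top hub 82 [434.5 271.3] [42.6 30.5] 39.5
top tang 24 [ 484.7 -229.9] [21.4  7.5] -15.1
scene knobtop 120 [678.  -60.8] [41.7 12.7] 8.2
scene countertop 1211 [678.2 -61.2] [103.1  90. ] 8.8
scene hub 197 [436.  272.9] [45.1 34.7] 37.9
scene tang 53 [ 486.1 -229. ] [24.6  8.9] -20.2
```

View pics/k2.png

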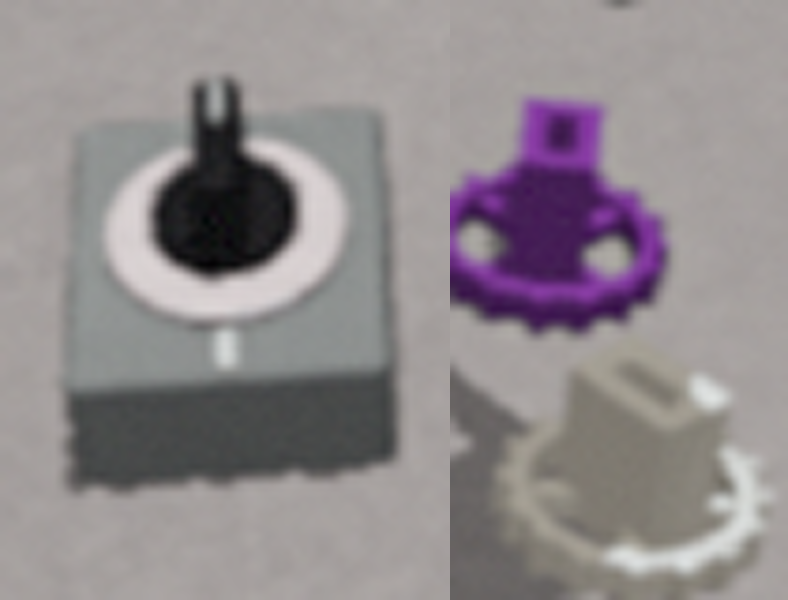

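The knob bar reads 8.2–8.5° against the counter axis at 8.7°, in line with the index mark at (226,345) in the crop, so it is at zero. The white wheel in the right crop is unmoved and the purple one stands behind it. Next I descend to the hub.

Call:
{"method": "play_rows", "body": {"grip_force": 50, "rows": [{"dx": 0,"dy": 0,"dz": 0.3,"roll": -0.5,"fingers": 0},{"dx": -0.03,"dy": -0.05,"dz": 0.5,"roll": 0,"fingers": 0},{"dx": 0,"dy": 0,"dz": 0.5,"roll": 0,"fingers": 0},{"dx": 0,"dy": 0,"dz": 0.5,"roll": 0,"fingers": 0},{"dx": 0,"dy": 0,"dz": 0.5,"roll": 0,"fingers": 0},{"dx": 0,"dy": 0,"dz": 0.5,"roll": 0,"fingers": 0},{"dx": 0,"dy": 0,"dz": 0.5,"roll": 0,"fingers": 0},{"dx": 0,"dy": 0,"dz": 0.4,"roll": 0,"fingers": 0},{"dx": 0,"dy": 0,"dz": 0.3,"roll": 0,"fingers": 0},{"dx": 0,"dy": 0,"dz": 0.2,"roll": 0,"fingers": 0},{"dx": 0,"dy": 0,"dz": 0.2,"roll": 0,"fingers": 0},{"dx": 0,"dy": 0,"dz": 0.1,"roll": 0,"fingers": 0},{"dx": 0,"dy": 0,"dz": 0,"roll": 0,"fingers": 0},{"dx": 0,"dy": 0,"dz": 0,"roll": 0,"fingers": 0}]}}

```text
time: 10.78
tool_pos: [0.4358, 0.2727, 0.0309]
tcp_rot: [-1.026, 2.969, 0.0]
wrist_force: [0.7, 0.2, 0.5]
width: 1.004
```

```bash
python3 plan.py 0.4353 0.2724 0.029 128.5
```

```text
t 10.78 p [0.4358 0.2727 0.0309] yaw_y 128.12 tilt [0.0006 0.0003] F [0.7 0.2 0.5] T [-0.04 -0.02  0.01] w 1.004 q6 -1.73
need rows total dx,dy,dz [0.01 0.   0.05] len 0.05 roll -0.09
```

Call:
{"method": "play_rows", "body": {"rows": [{"dx": 0,"dy": 0,"dz": 0,"roll": -0.1,"fingers": 0.4},{"dx": 0,"dy": 0,"dz": 0,"roll": 0,"fingers": 0.5},{"dx": 0,"dy": 0,"dz": 0,"roll": 0,"fingers": 0.6},{"dx": 0,"dy": 0,"dz": 0,"roll": 0,"fingers": 0.65},{"dx": 0,"dy": 0,"dz": 0,"roll": 0,"fingers": 1},{"dx": 0,"dy": 0,"dz": 0,"roll": 0,"fingers": 1},{"dx": 0,"dy": 0,"dz": 0,"roll": 0,"fingers": 1},{"dx": 0,"dy": 0,"dz": 0,"roll": 0,"fingers": 1},{"dx": 0,"dy": 0,"dz": 0,"roll": 0,"fingers": 1},{"dx": 0,"dy": 0,"dz": 0,"roll": 0,"fingers": 1}]}}

```text
time: 11.62
tool_pos: [0.436, 0.2728, 0.0311]
tcp_rot: [-1.036, 2.965, 0.0]
wrist_force: [-0.4, 0.8, 5.9]
width: 0.342
```

```bash
python3 plan.py 0.4353 0.2724 0.03 128.5
```

```text
t 11.62 p [0.436  0.2728 0.0311] yaw_y 128.53 tilt [0.001  0.0006] F [-0.4  0.8  5.9] T [ 0.05  0.04 -0.  ] w 0.342 q6 -1.73
need rows total dx,dy,dz [0.02 0.   0.03] len 0.03 roll 0.01
```

Call:
{"method": "play_rows", "body": {"rows": [{"dx": 0,"dy": 0,"dz": -0.1,"roll": 0,"fingers": 1},{"dx": 0,"dy": 0,"dz": -0.2,"roll": 0,"fingers": 1},{"dx": 0,"dy": 0,"dz": -0.3,"roll": 0,"fingers": 1},{"dx": 0,"dy": 0,"dz": -0.4,"roll": 0,"fingers": 1},{"dx": 0,"dy": 0,"dz": -0.5,"roll": 0,"fingers": 1},{"dx": 0,"dy": 0,"dz": -0.5,"roll": 0,"fingers": 1},{"dx": 0,"dy": 0,"dz": -0.5,"roll": 0,"fingers": 1},{"dx": 0,"dy": 0,"dz": -0.5,"roll": 0,"fingers": 1},{"dx": 0,"dy": 0,"dz": -0.5,"roll": 0,"fingers": 1},{"dx": 0,"dy": 0,"dz": -0.5,"roll": 0,"fingers": 1},{"dx": 0,"dy": 0,"dz": -0.4,"roll": 0,"fingers": 1},{"dx": 0,"dy": 0,"dz": -0.3,"roll": 0,"fingers": 1},{"dx": 0,"dy": 0,"dz": -0.2,"roll": 0,"fingers": 1},{"dx": 0,"dy": 0,"dz": 0,"roll": 0,"fingers": 1}]}}

```text
time: 12.78
tool_pos: [0.4362, 0.2729, 0.2288]
tcp_rot: [-1.035, 2.962, 0.001]
wrist_force: [-0.4, 0.7, -0.2]
width: 0.342
```

```bash
python3 plan.py 0.485 -0.229 0.22 72
```

```text
t 12.78 p [0.4362 0.2729 0.2288] yaw_y 128.53 tilt [0.003  0.0017] F [-0.4  0.7 -0.2] T [0.04 0.04 0.  ] w 0.342 q6 -1.73
need rows total dx,dy,dz [  6.86 -10.58   0.2 ] len 12.61 roll 14.13
```

Call:
{"method": "play_rows", "body": {"rows": [{"dx": 0.15,"dy": -0.24,"dz": 0,"roll": 0,"fingers": 1},{"dx": 0.3,"dy": -0.46,"dz": 0,"roll": 0,"fingers": 1},{"dx": 0.4,"dy": -0.61,"dz": 0,"roll": 0,"fingers": 1},{"dx": 0.4,"dy": -0.61,"dz": 0,"roll": 0,"fingers": 1},{"dx": 0.4,"dy": -0.61,"dz": 0,"roll": 0,"fingers": 1},{"dx": 0.4,"dy": -0.61,"dz": 0,"roll": 0,"fingers": 1},{"dx": 0.4,"dy": -0.61,"dz": 0,"roll": 0,"fingers": 1},{"dx": 0.4,"dy": -0.61,"dz": 0,"roll": 0,"fingers": 1},{"dx": 0.4,"dy": -0.61,"dz": 0,"roll": 0,"fingers": 1},{"dx": 0.4,"dy": -0.61,"dz": 0,"roll": 0,"fingers": 1},{"dx": 0.4,"dy": -0.61,"dz": 0,"roll": 0,"fingers": 1},{"dx": 0.4,"dy": -0.61,"dz": 0,"roll": 0,"fingers": 1},{"dx": 0.4,"dy": -0.61,"dz": 0,"roll": 0,"fingers": 1},{"dx": 0.4,"dy": -0.61,"dz": 0,"roll": 0,"fingers": 1},{"dx": 0.4,"dy": -0.61,"dz": 0,"roll": 0,"fingers": 1},{"dx": 0.4,"dy": -0.61,"dz": 0,"roll": 0,"fingers": 1},{"dx": 0.4,"dy": -0.61,"dz": 0,"roll": 0,"fingers": 1},{"dx": 0.3,"dy": -0.46,"dz": 0,"roll": 0,"fingers": 1},{"dx": 0.15,"dy": -0.24,"dz": 0,"roll": 0,"fingers": 1}]}}

```text
time: 14.37
tool_pos: [0.494, -0.1951, 0.2266]
tcp_rot: [0.941, -2.959, 0.07]
wrist_force: [0.2, 0.2, -1.4]
width: 0.339
```

Call:
{"method": "play_rows", "body": {"rows": [{"dx": 0,"dy": 0,"dz": 0,"roll": 0.4,"fingers": 1},{"dx": 0,"dy": 0,"dz": 0,"roll": 0.9,"fingers": 1},{"dx": 0,"dy": 0,"dz": 0,"roll": 0.9,"fingers": 1},{"dx": 0,"dy": 0,"dz": 0,"roll": 0.9,"fingers": 1},{"dx": 0,"dy": 0,"dz": 0,"roll": 0.9,"fingers": 1},{"dx": 0,"dy": 0,"dz": 0,"roll": 0.9,"fingers": 1},{"dx": 0,"dy": 0,"dz": 0,"roll": 0.9,"fingers": 1},{"dx": 0,"dy": 0,"dz": 0,"roll": 0.9,"fingers": 1},{"dx": 0,"dy": 0,"dz": 0,"roll": 0.9,"fingers": 1},{"dx": 0,"dy": 0,"dz": 0,"roll": 0.9,"fingers": 1},{"dx": 0,"dy": 0,"dz": 0,"roll": 0.9,"fingers": 1},{"dx": 0,"dy": 0,"dz": 0,"roll": 0.9,"fingers": 1},{"dx": 0,"dy": 0,"dz": 0,"roll": 0.9,"fingers": 1},{"dx": 0,"dy": 0,"dz": 0,"roll": 0.9,"fingers": 1},{"dx": 0,"dy": 0,"dz": 0,"roll": 0.9,"fingers": 1},{"dx": 0,"dy": 0,"dz": 0,"roll": 0.9,"fingers": 1},{"dx": 0,"dy": 0,"dz": 0,"roll": 0.2,"fingers": 1},{"dx": 0,"dy": 0,"dz": 0,"roll": 0,"fingers": 1},{"dx": 0,"dy": 0,"dz": 0,"roll": 0,"fingers": 1}]}}

```text
time: 15.95
tool_pos: [0.4936, -0.1933, 0.2271]
tcp_rot: [-0.57, -3.079, 0.086]
wrist_force: [0.3, -0.6, -1.3]
width: 0.343
```

```bash
python3 plan.py 0.485 -0.229 0.22 72
python3 - <<'E'
from h import *
c=cap('scene'); im=c['pixels'][...,::-1]; u,v=map(int,proj(c,[.485,-.229,.16])); print(u,v)
cv2.imwrite('pics/s3.png',cv2.resize(im[v-60:v+60,u-80:u+80],(800,600),interpolation=cv2.INTER_CUBIC))
E
```

```text
t 15.95 p [ 0.4936 -0.1933  0.2271] yaw_y 69.03 tilt [-0.0192 -0.0525] F [ 0.3 -0.6 -1.3] T [ 0.05 -0.03  0.03] w 0.343 q6 -1.57
need rows total dx,dy,dz [-0.12 -0.9   0.23] len 0.94 roll -0.74
146 162
```

View pics/s3.png

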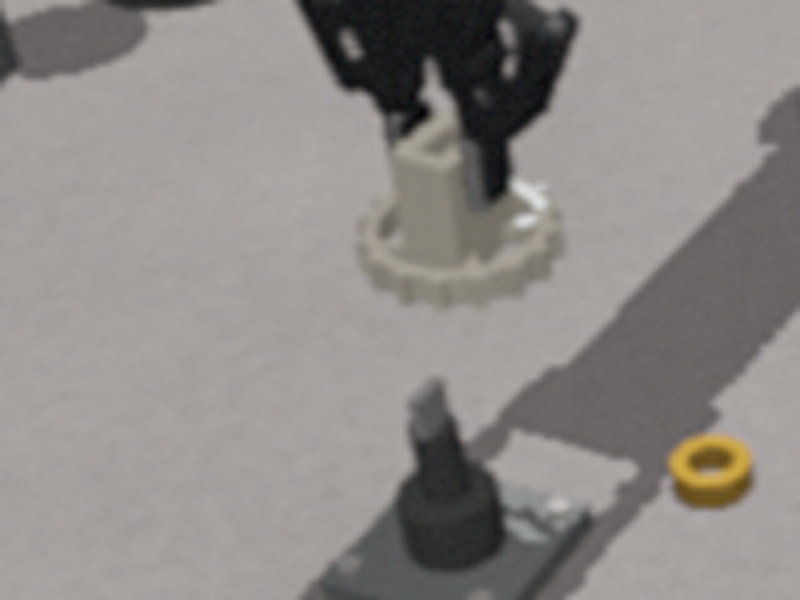

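```bash
python3 -c "
from h import *
s=bot.read_state(); print({k:np.round(s[k],4) for k in ('q','joint_vel','joint_torque','tool_pos','tcp_rot')})"
```

```text
{'q': array([-0.3837, -0.0081,  1.9178, -0.0594,  1.2305, -1.5684]), 'joint_vel': array([-0.0037,  0.0005, -0.0013, -0.0014, -0.0003,  0.0058]), 'joint_torque': array([ 4.73000e-02, -3.66318e+01, -3.70993e+01, -3.07200e-01,
       -3.10000e-03, -2.60000e-03]), 'tool_pos': array([ 0.4936, -0.1934,  0.2271]), 'tcp_rot': array([-0.5702, -3.0788,  0.0865])}
```

Call:
{"method": "play_rows", "body": {"rows": [{"dx": 0,"dy": 0,"dz": 0,"roll": 0,"fingers": 1},{"dx": 0,"dy": 0,"dz": 0,"roll": 0,"fingers": 1},{"dx": 0,"dy": 0,"dz": 0,"roll": 0,"fingers": 1}]}}

```text
time: 16.25
tool_pos: [0.4935, -0.1937, 0.2272]
tcp_rot: [-0.573, -3.079, 0.087]
wrist_force: [-0.0, -1.1, -1.2]
width: 0.343
```

```bash
python3 -c "
from h import *
s=bot.read_state(); print({k:np.round(s[k],4) for k in ('q','joint_vel','joint_torque','tool_pos','tcp_rot')})"; python3 plan.py 0.485 -0.229 0.22 72
```

```text
{'q': array([-0.3842, -0.0082,  1.9178, -0.0594,  1.2304, -1.5675]), 'joint_vel': array([-0.0021,  0.0002,  0.0005,  0.0006,  0.0012,  0.0021]), 'joint_torque': array([ 3.65000e-02, -3.66293e+01, -3.71042e+01, -3.08300e-01,
       -5.90000e-03, -4.80000e-03]), 'tool_pos': array([ 0.4935, -0.1937,  0.2272]), 'tcp_rot': array([-0.5725, -3.0786,  0.0866])}
t 16.25 p [ 0.4935 -0.1937  0.2272] yaw_y 68.93 tilt [-0.0189 -0.0527] F [-0.  -1.1 -1.2] T [ 0.05 -0.01 -0.04] w 0.343 q6 -1.57
need rows total dx,dy,dz [-0.12 -0.89  0.23] len 0.93 roll -0.77
```

```bash
python3 -c "
from h import *
a=cap('scene')['pixels'][...,::-1]; b=cap('top')['pixels'][...,::-1]
cv2.imwrite('pics/both4.png',np.hstack([cv2.resize(a,(400,300),interpolation=cv2.INTER_AREA),cv2.resize(b,(400,300),interpolation=cv2.INTER_AREA)]))"
```

```text
(no output)
```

View pics/both4.png

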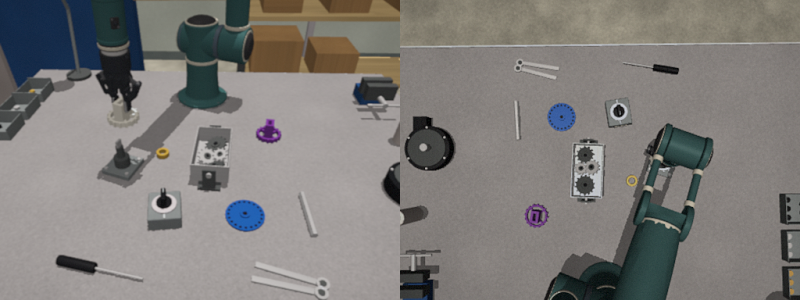

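The arm is clear of everything and nothing was disturbed, but the tool is tilted about 3°. I test with a small move.

Call:
{"method": "play_rows", "body": {"rows": [{"dx": 0,"dy": -0.2,"dz": 0,"roll": 0,"fingers": 1},{"dx": 0,"dy": -0.2,"dz": 0,"roll": 0,"fingers": 1},{"dx": 0,"dy": 0,"dz": 0,"roll": 0,"fingers": 1},{"dx": 0,"dy": 0,"dz": 0,"roll": 0,"fingers": 1}]}}

```text
time: 16.68
tool_pos: [0.4875, -0.2093, 0.2281]
tcp_rot: [-0.575, -3.078, 0.087]
wrist_force: [0.1, 0.4, -1.4]
width: 0.346
```

```bash
python3 -c "
from h import *
s=bot.read_state(); print({k:np.round(s[k],4) for k in ('q','joint_torque','tool_pos','tcp_rot')})"; python3 plan.py 0.485 -0.229 0.22 72
```

```text
{'q': array([-0.4159, -0.0094,  1.9171, -0.0592,  1.2304, -1.5975]), 'joint_torque': array([-2.04400e-01, -3.66192e+01, -3.71732e+01, -3.77900e-01,
       -2.13000e-02, -3.32000e-02]), 'tool_pos': array([ 0.4875, -0.2093,  0.2281]), 'tcp_rot': array([-0.5752, -3.0782,  0.0866])}
t 16.68 p [ 0.4875 -0.2093  0.2281] yaw_y 68.83 tilt [-0.0189 -0.0527] F [ 0.1  0.4 -1.4] T [ 0.02 -0.09 -0.04] w 0.346 q6 -1.6
need rows total dx,dy,dz [-0.12 -0.47  0.23] len 0.54 roll -0.79
```

Found the cause: moving before rolling pushed q6 to its -2.55 limit (the target yaw needed -2.68). The solver then traded in q4, which is now -0.059, and that tilt stays in the command. Pushing gently at the opposite q6 limit should bring q4 back, and the wheel's half-turn symmetry makes that side equally valid.

Call:
{"method": "play_rows", "body": {"rows": [{"dx": 0,"dy": 0,"dz": -0.2,"roll": 0.5,"fingers": 1},{"dx": 0,"dy": 0,"dz": -0.3,"roll": 1,"fingers": 1},{"dx": 0,"dy": 0,"dz": -0.3,"roll": 1,"fingers": 1},{"dx": 0,"dy": 0,"dz": -0.2,"roll": 1,"fingers": 1},{"dx": 0,"dy": 0,"dz": 0,"roll": 1,"fingers": 1},{"dx": 0,"dy": 0,"dz": 0,"roll": 1,"fingers": 1},{"dx": 0,"dy": 0,"dz": 0,"roll": 1,"fingers": 1},{"dx": 0,"dy": 0,"dz": 0,"roll": 1,"fingers": 1},{"dx": 0,"dy": 0,"dz": 0,"roll": 1,"fingers": 1},{"dx": 0,"dy": 0,"dz": 0,"roll": 1,"fingers": 1},{"dx": 0,"dy": 0,"dz": 0,"roll": 1,"fingers": 1},{"dx": 0,"dy": 0,"dz": 0,"roll": 1,"fingers": 1},{"dx": 0,"dy": 0,"dz": 0,"roll": 1,"fingers": 1},{"dx": 0,"dy": 0,"dz": 0,"roll": 1,"fingers": 1},{"dx": 0,"dy": 0,"dz": 0,"roll": 1,"fingers": 1},{"dx": 0,"dy": 0,"dz": 0,"roll": 1,"fingers": 1},{"dx": 0,"dy": 0,"dz": 0,"roll": 1,"fingers": 1},{"dx": 0,"dy": 0,"dz": 0,"roll": 1,"fingers": 1},{"dx": 0,"dy": 0,"dz": 0,"roll": 1,"fingers": 1},{"dx": 0,"dy": 0,"dz": 0,"roll": 1,"fingers": 1}]}}

```text
time: 18.35
tool_pos: [0.4884, -0.2064, 0.2679]
tcp_rot: [2.372, 2.015, -0.075]
wrist_force: [0.4, 0.7, -1.8]
width: 0.347
```

Call:
{"method": "play_rows", "body": {"rows": [{"dx": 0,"dy": 0,"dz": 0,"roll": 1,"fingers": 1},{"dx": 0,"dy": 0,"dz": 0,"roll": 1,"fingers": 1},{"dx": 0,"dy": 0,"dz": 0,"roll": 1,"fingers": 1},{"dx": 0,"dy": 0,"dz": 0,"roll": 1,"fingers": 1},{"dx": 0,"dy": 0,"dz": 0,"roll": 1,"fingers": 1},{"dx": 0,"dy": 0,"dz": 0,"roll": 1,"fingers": 1},{"dx": 0,"dy": 0,"dz": 0,"roll": 1,"fingers": 1},{"dx": 0,"dy": 0,"dz": 0,"roll": 1,"fingers": 1},{"dx": 0,"dy": 0,"dz": 0,"roll": 1,"fingers": 1},{"dx": 0,"dy": 0,"dz": 0,"roll": 1,"fingers": 1},{"dx": 0,"dy": 0,"dz": 0,"roll": 1,"fingers": 1},{"dx": 0,"dy": 0,"dz": 0,"roll": 1,"fingers": 1},{"dx": 0,"dy": 0,"dz": 0,"roll": 1,"fingers": 1},{"dx": 0,"dy": 0,"dz": 0,"roll": 1,"fingers": 1},{"dx": 0,"dy": 0,"dz": 0,"roll": 1,"fingers": 1},{"dx": 0,"dy": 0,"dz": 0,"roll": 1,"fingers": 1},{"dx": 0,"dy": 0,"dz": 0,"roll": 1,"fingers": 1},{"dx": 0,"dy": 0,"dz": 0,"roll": 1,"fingers": 1},{"dx": 0,"dy": 0,"dz": 0,"roll": 1,"fingers": 1},{"dx": 0,"dy": 0,"dz": 0,"roll": 1,"fingers": 1}]}}

```text
time: 20.02
tool_pos: [0.4884, -0.2065, 0.268]
tcp_rot: [3.089, 0.019, -0.03]
wrist_force: [0.1, 0.1, -1.9]
width: 0.346
```

```bash
cat > st.py <<'E'
from h import *
s=bot.read_state(); print({k:np.round(s[k],4) for k in ('q','joint_vel','tool_pos','tcp_rot')})
E
python3 st.py; python3 plan.py 0.485 -0.229 0.22 -108
```

```text
{'q': array([-0.4104, -0.034 ,  1.8675, -0.0577,  1.3049,  1.1634]), 'joint_vel': array([-0.000e+00,  6.000e-04, -1.500e-03, -7.000e-04, -7.000e-04,
        8.301e-01]), 'tool_pos': array([ 0.4884, -0.2065,  0.268 ]), 'tcp_rot': array([ 3.089 ,  0.0187, -0.0297])}
t 20.02 p [ 0.4884 -0.2065  0.268 ] yaw_y -89.28 tilt [-0.0189 -0.0525] F [ 0.1  0.1 -1.9] T [ 0.02 -0.02  0.01] w 0.346 q6 1.16
need rows total dx,dy,dz [-0.07  0.5   1.23] len 1.33 roll 4.68
```

Call:
{"method": "play_rows", "body": {"rows": [{"dx": 0,"dy": 0,"dz": 0,"roll": 1,"fingers": 1},{"dx": 0,"dy": 0,"dz": 0,"roll": 1,"fingers": 1},{"dx": 0,"dy": 0,"dz": 0,"roll": 1,"fingers": 1},{"dx": 0,"dy": 0,"dz": 0,"roll": 1,"fingers": 1},{"dx": 0,"dy": 0,"dz": 0,"roll": 1,"fingers": 1},{"dx": 0,"dy": 0,"dz": 0,"roll": 1,"fingers": 1},{"dx": 0,"dy": 0,"dz": 0,"roll": 1,"fingers": 1},{"dx": 0,"dy": 0,"dz": 0,"roll": 1,"fingers": 1},{"dx": 0,"dy": 0,"dz": 0,"roll": 1,"fingers": 1},{"dx": 0,"dy": 0,"dz": 0,"roll": 1,"fingers": 1},{"dx": 0,"dy": 0,"dz": 0,"roll": 1,"fingers": 1},{"dx": 0,"dy": 0,"dz": 0,"roll": 1,"fingers": 1},{"dx": 0,"dy": 0,"dz": 0,"roll": 1,"fingers": 1},{"dx": 0,"dy": 0,"dz": 0,"roll": 1,"fingers": 1},{"dx": 0,"dy": 0,"dz": 0,"roll": 1,"fingers": 1},{"dx": 0,"dy": 0,"dz": 0,"roll": 1,"fingers": 1},{"dx": 0,"dy": 0,"dz": 0,"roll": 1,"fingers": 1},{"dx": 0,"dy": 0,"dz": 0,"roll": 1,"fingers": 1},{"dx": 0,"dy": 0,"dz": 0,"roll": 0.5,"fingers": 1},{"dx": 0,"dy": 0,"dz": 0,"roll": 0,"fingers": 1}]}}

```text
time: 21.68
tool_pos: [0.4884, -0.2065, 0.2679]
tcp_rot: [2.48, -1.84, 0.025]
wrist_force: [0.1, 0.8, -2.3]
width: 0.347
```

```bash
python3 st.py
```

```text
{'q': array([-0.4104, -0.0339,  1.8675, -0.0577,  1.3049,  2.4523]), 'joint_vel': array([-0.0001, -0.0001, -0.0005, -0.001 ,  0.0007, -0.0573]), 'tool_pos': array([ 0.4884, -0.2065,  0.2679]), 'tcp_rot': array([ 2.4799, -1.8401,  0.0248])}
```

Call:
{"method": "play_rows", "body": {"rows": [{"dx": 0,"dy": 0,"dz": 0,"roll": 0.3,"fingers": 1},{"dx": 0,"dy": 0,"dz": 0,"roll": 0.3,"fingers": 1},{"dx": 0,"dy": 0,"dz": 0,"roll": 0.3,"fingers": 1},{"dx": 0,"dy": 0,"dz": 0,"roll": 0.3,"fingers": 1},{"dx": 0,"dy": 0,"dz": 0,"roll": 0,"fingers": 1},{"dx": 0,"dy": 0,"dz": 0,"roll": 0,"fingers": 1}]}}

```text
time: 22.18
tool_pos: [0.4885, -0.2065, 0.268]
tcp_rot: [2.402, -1.941, 0.028]
wrist_force: [-0.2, -0.2, -1.7]
width: 0.344
```

```bash
python3 st.py; python3 plan.py 0.485 -0.229 0.22 -108
```

```text
{'q': array([-0.4103, -0.034 ,  1.8674, -0.0579,  1.3049,  2.5351]), 'joint_vel': array([ 0.0001,  0.001 ,  0.0001,  0.0002,  0.0007, -0.0032]), 'tool_pos': array([ 0.4885, -0.2065,  0.268 ]), 'tcp_rot': array([ 2.4022, -1.9414,  0.0285])}
t 22.18 p [ 0.4885 -0.2065  0.268 ] yaw_y -167.93 tilt [-0.0189 -0.0527] F [-0.2 -0.2 -1.7] T [ 0.07 -0.05 -0.05] w 0.344 q6 2.54
need rows total dx,dy,dz [0.47 0.17 1.23] len 1.33 roll -14.98
```

Call:
{"method": "play_rows", "body": {"rows": [{"dx": 0,"dy": 0,"dz": 0,"roll": 0.2,"fingers": 1},{"dx": 0,"dy": 0,"dz": 0,"roll": 0.2,"fingers": 1},{"dx": 0,"dy": 0,"dz": 0,"roll": 0.2,"fingers": 1},{"dx": 0,"dy": 0,"dz": 0,"roll": 0.2,"fingers": 1},{"dx": 0,"dy": 0,"dz": 0,"roll": 0.2,"fingers": 1},{"dx": 0,"dy": 0,"dz": 0,"roll": 0,"fingers": 1}]}}

```text
time: 22.68
tool_pos: [0.4833, -0.2177, 0.2686]
tcp_rot: [2.36, -2.016, 0.024]
wrist_force: [-0.3, 0.6, -2.0]
width: 0.345
```

```bash
python3 st.py; python3 plan.py 0.485 -0.229 0.22 -108
```

```text
{'q': array([-0.4438, -0.0362,  1.868 , -0.0418,  1.3047,  2.5515]), 'joint_vel': array([ 0.0099, -0.0005,  0.0002,  0.0034, -0.0025,  0.0011]), 'tool_pos': array([ 0.4833, -0.2177,  0.2686]), 'tcp_rot': array([ 2.3604, -2.0156,  0.0244])}
t 22.68 p [ 0.4833 -0.2177  0.2686] yaw_y -171.01 tilt [-0.0124 -0.0387] F [-0.3  0.6 -2. ] T [ 0.   -0.04 -0.  ] w 0.345 q6 2.55
need rows total dx,dy,dz [ 0.24 -0.02  1.23] len 1.25 roll -15.75
```

Call:
{"method": "play_rows", "body": {"rows": [{"dx": 0,"dy": 0,"dz": 0,"roll": 0.2,"fingers": 1},{"dx": 0,"dy": 0,"dz": 0,"roll": 0.2,"fingers": 1},{"dx": 0,"dy": 0,"dz": 0,"roll": 0.2,"fingers": 1},{"dx": 0,"dy": 0,"dz": 0,"roll": 0.2,"fingers": 1},{"dx": 0,"dy": 0,"dz": 0,"roll": 0.2,"fingers": 1},{"dx": 0,"dy": 0,"dz": 0,"roll": 0.2,"fingers": 1},{"dx": 0,"dy": 0,"dz": 0,"roll": 0.2,"fingers": 1},{"dx": 0,"dy": 0,"dz": 0,"roll": 0.2,"fingers": 1},{"dx": 0,"dy": 0,"dz": 0,"roll": 0,"fingers": 1}]}}

```text
time: 23.43
tool_pos: [0.4722, -0.2388, 0.2691]
tcp_rot: [2.306, -2.125, 0.013]
wrist_force: [-0.7, 0.2, -1.7]
width: 0.341
```

```bash
python3 st.py; python3 plan.py 0.485 -0.229 0.22 -108
```

```text
{'q': array([-0.5103, -0.0403,  1.8705, -0.0079,  1.3043,  2.5515]), 'joint_vel': array([0.0108, 0.0013, 0.0002, 0.0039, 0.0004, 0.0011]), 'tool_pos': array([ 0.4722, -0.2388,  0.2691]), 'tcp_rot': array([ 2.3062, -2.1248,  0.0135])}
t 23.43 p [ 0.4722 -0.2388  0.2691] yaw_y -175.31 tilt [ 0.0024 -0.0101] F [-0.7  0.2 -1.7] T [-0.04 -0.02  0.02] w 0.341 q6 2.55
need rows total dx,dy,dz [-0.23 -0.34  1.23] len 1.29 roll -16.83
```

Call:
{"method": "play_rows", "body": {"rows": [{"dx": 0,"dy": 0,"dz": 0,"roll": 0.2,"fingers": 1},{"dx": 0,"dy": 0,"dz": 0,"roll": 0.2,"fingers": 1},{"dx": 0,"dy": 0,"dz": 0,"roll": 0,"fingers": 1},{"dx": 0,"dy": 0,"dz": 0,"roll": -0.5,"fingers": 1},{"dx": 0,"dy": 0,"dz": 0,"roll": -0.5,"fingers": 1},{"dx": 0,"dy": 0,"dz": 0,"roll": 0,"fingers": 1}]}}

```text
time: 23.93
tool_pos: [0.4696, -0.2434, 0.2691]
tcp_rot: [-2.364, 2.065, -0.011]
wrist_force: [-0.9, -0.3, -1.8]
width: 0.346
```

```bash
python3 st.py; python3 plan.py 0.485 -0.229 0.27 -108
```

```text
{'q': array([-5.2570e-01, -4.1100e-02,  1.8713e+00,  8.0000e-04,  1.3042e+00,
        2.4808e+00]), 'joint_vel': array([ 0.0013, -0.001 ,  0.0009, -0.0018, -0.    ,  0.053 ]), 'tool_pos': array([ 0.4696, -0.2434,  0.2691]), 'tcp_rot': array([-2.3644,  2.0654, -0.0108])}
t 23.93 p [ 0.4696 -0.2434  0.2691] yaw_y -172.27 tilt [ 0.0065 -0.003 ] F [-0.9 -0.3 -1.8] T [0.02 0.02 0.04] w 0.346 q6 2.48
need rows total dx,dy,dz [-0.3  -0.43 -0.02] len 0.53 roll -16.07
```

Tilt is down to 0.4°. Now I roll back to -108° (equivalent to the tang direction under the half turn) and centre.

Call:
{"method": "play_rows", "body": {"rows": [{"dx": 0,"dy": 0,"dz": 0,"roll": -0.6,"fingers": 1},{"dx": 0,"dy": 0,"dz": 0,"roll": -0.9,"fingers": 1},{"dx": 0,"dy": 0,"dz": 0,"roll": -0.9,"fingers": 1},{"dx": 0,"dy": 0,"dz": 0,"roll": -0.9,"fingers": 1},{"dx": 0,"dy": 0,"dz": 0,"roll": -0.9,"fingers": 1},{"dx": 0,"dy": 0,"dz": 0,"roll": -0.9,"fingers": 1},{"dx": 0,"dy": 0,"dz": 0,"roll": -0.9,"fingers": 1},{"dx": 0,"dy": 0,"dz": 0,"roll": -0.9,"fingers": 1},{"dx": 0,"dy": 0,"dz": 0,"roll": -0.9,"fingers": 1},{"dx": 0,"dy": 0,"dz": 0,"roll": -0.9,"fingers": 1},{"dx": 0,"dy": 0,"dz": 0,"roll": -0.9,"fingers": 1},{"dx": 0,"dy": 0,"dz": 0,"roll": -0.9,"fingers": 1},{"dx": 0,"dy": 0,"dz": 0,"roll": -0.9,"fingers": 1},{"dx": 0,"dy": 0,"dz": 0,"roll": -0.9,"fingers": 1},{"dx": 0,"dy": 0,"dz": 0,"roll": -0.9,"fingers": 1},{"dx": 0,"dy": 0,"dz": 0,"roll": -0.9,"fingers": 1},{"dx": 0,"dy": 0,"dz": 0,"roll": -0.9,"fingers": 1},{"dx": 0,"dy": 0,"dz": 0,"roll": -0.9,"fingers": 1},{"dx": 0,"dy": 0,"dz": 0,"roll": -0.2,"fingers": 1},{"dx": 0,"dy": 0,"dz": 0,"roll": 0,"fingers": 1}]}}

```text
time: 25.6
tool_pos: [0.4696, -0.2433, 0.2691]
tcp_rot: [3.101, -0.491, 0.011]
wrist_force: [-0.1, 0.2, -1.2]
width: 0.342
```

```bash
python3 plan.py 0.485 -0.229 0.20 -108
```

```text
t 25.6 p [ 0.4696 -0.2433  0.2691] yaw_y -108.0 tilt [ 0.0065 -0.003 ] F [-0.1  0.2 -1.2] T [-0.03 -0.02  0.03] w 0.342 q6 1.36
need rows total dx,dy,dz [ 0.24 -0.46  1.73] len 1.81 roll 0.0
```

Call:
{"method": "play_rows", "body": {"rows": [{"dx": 0.06,"dy": -0.12,"dz": 0.2,"roll": 0,"fingers": 1},{"dx": 0.06,"dy": -0.12,"dz": 0.3,"roll": 0,"fingers": 1},{"dx": 0.06,"dy": -0.12,"dz": 0.4,"roll": 0,"fingers": 1},{"dx": 0.06,"dy": -0.1,"dz": 0.4,"roll": 0,"fingers": 1},{"dx": 0,"dy": 0,"dz": 0.3,"roll": 0,"fingers": 1},{"dx": 0,"dy": 0,"dz": 0.13,"roll": 0,"fingers": 1},{"dx": 0,"dy": 0,"dz": 0,"roll": 0,"fingers": 1},{"dx": 0,"dy": 0,"dz": 0,"roll": 0,"fingers": 1}]}}

```text
time: 26.27
tool_pos: [0.4847, -0.229, 0.1996]
tcp_rot: [3.101, -0.489, 0.01]
wrist_force: [1.0, -0.2, -0.7]
width: 0.345
```

```bash
cat > look.py <<'E'
from meas import *
import sys
c=cap('scene'); W=cloud(c); im=c['pixels'][...,::-1]; s=bot.read_state(); p=s['tool_pos']; print('tcp',np.round(p*1000,1))
hsv=cv2.cvtColor(np.ascontiguousarray(im),cv2.COLOR_BGR2HSV)
near=(np.hypot(W[...,0]-p[0],W[...,1]-p[1])<.056)&(W[...,2]>p[2]-.045)&(W[...,2]<p[2]+.04)&(hsv[...,2]>115)
P=W[near]; h=np.histogram(P[:,2]*1000,bins=np.arange((p[2]-.045)*1000,(p[2]+.04)*1000,3)); print(len(P)); print([(round(b),int(n)) for n,b in zip(*h) if n>0])
np.save('P.npy',P)
u,v=map(int,proj(c,[.485,-.229,.15])); cv2.imwrite(sys.argv[1],cv2.resize(im[v-42:v+48,u-60:u+60],(800,600),interpolation=cv2.INTER_CUBIC)); print('crop origin',u-60,v-42,'scale 6.667')
E
python3 plan.py 0.485 -0.229 0.154 -108; python3 look.py pics/s5.png
```

```text
t 26.27 p [ 0.4847 -0.229   0.1996] yaw_y -107.93 tilt [ 0.0057 -0.0027] F [ 1.  -0.2 -0.7] T [-0.01  0.   -0.01] w 0.345 q6 1.4
need rows total dx,dy,dz [ 0.   -0.    1.14] len 1.14 roll 0.02
tcp [ 485.2 -229.3  200.4]
883
[(167, 23), (170, 56), (173, 63), (176, 91), (179, 107), (182, 185), (185, 51), (188, 27), (191, 11), (194, 17), (197, 14), (200, 17), (203, 17), (206, 12), (209, 14), (212, 14), (215, 21), (218, 25), (221, 15), (224, 38), (227, 63), (230, 2)]
crop origin 87 124 scale 6.667
```

View pics/s5.png

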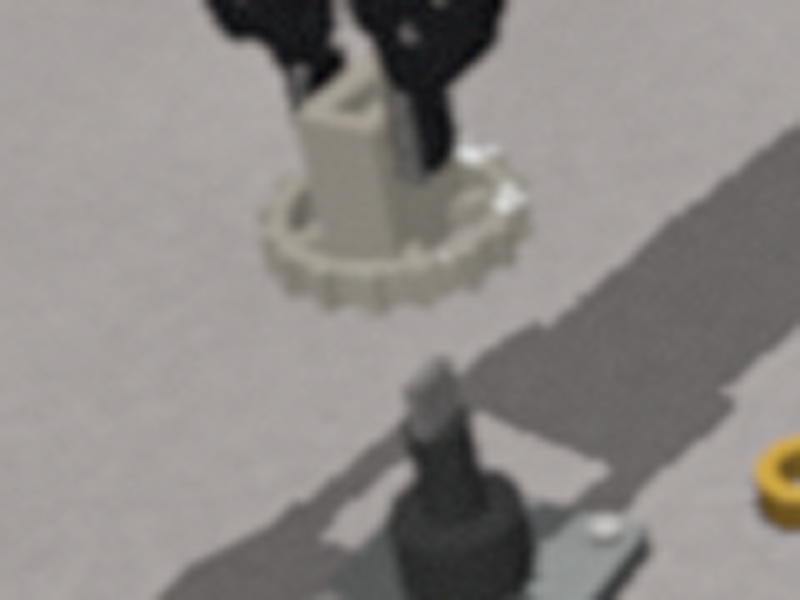

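The wheel hangs above the tang at about crop (420,390). I fit a model to the point clouds of the wheel and the stand to get the relative pose, including tilt.

```bash
cat > fit.py <<'E'
from meas import *
from scipy.optimize import least_squares
from scipy.spatial.transform import Rotation as Ro
def box(p,c,h):
    q=abs(p-c)-h; return np.linalg.norm(np.maximum(q,0),axis=1)+np.minimum(q.max(1),0)
def ring(p,r0,r1,z0,z1):
    r=np.hypot(p[:,0],p[:,1]); q=np.stack([abs(r-(r0+r1)/2)-(r1-r0)/2,abs(p[:,2]-(z0+z1)/2)-(z1-z0)/2],1)
    return np.linalg.norm(np.maximum(q,0),axis=1)+np.minimum(q.max(1),0)
def loc(x,P): return Ro.from_rotvec([x[3],x[4],0]).inv().apply(P-x[:3])@np.array([[np.cos(x[5]),-np.sin(x[5]),0],[np.sin(x[5]),np.cos(x[5]),0],[0,0,1]])
def wheel(x):
    p=loc(x,P); return np.minimum(abs(ring(p,38,45,0,16)),abs(box(p,np.array([0,0,30]),np.array([22,15,30]))))
def stand(x):
    p=loc(np.r_[x[:2],112,0,0,x[2]],S); return np.minimum(abs(box(p,np.array([0,0,-11]),np.array([11,3.5,11]))),abs(ring(p,0,12.5,-96,-22)))
s=bot.read_state(); tp=s['tool_pos']*1000
P=np.load('P.npy')*1000
r=None
for r0 in (0,):
    r=least_squares(wheel,[tp[0],tp[1],tp[2]-31,0,0,np.radians(-18)],loss='soft_l1',f_scale=1.5)
x=r.x; res=wheel(x); print('wheel xyz',np.round(x[:3],1),'tilt deg',np.round(np.degrees(x[3:5]),2),'yaw',round(np.degrees(x[5]),1),'med res',round(np.median(res),2),'vs tcp',np.round(x[:3]-tp,1))
for n in ['scene','top']:
    c=dict(np.load(n+'.npz')) ; W=cloud(c)*1000
    S=W[(np.hypot(W[...,0]-485,W[...,1]+229)<20)&(W[...,2]>60)&(W[...,2]<118)]
    if len(S)>20:
        q=least_squares(stand,[485,-229,np.radians(-18)],loss='soft_l1',f_scale=1.5).x; print(n,'tang',np.round(q[:2],1),round(np.degrees(q[2]),1),len(S),round(np.median(stand(q)),2))
E
python3 fit.py
```

```text
wheel xyz [ 484.9 -228.4  168.4] tilt deg [ 0.19 -0.86] yaw -19.8 med res 1.0 vs tcp [ -0.2   0.9 -32.1]
scene tang [ 485.1 -229.3] -16.5 202 0.76
```

Wheel and tang are centred within about 1 mm, the tilt is under 1°, and the stand base sits at -17.9° against the wheel at -18°. Now I lower to about 10 mm above the tang.

Call:
{"method": "play_rows", "body": {"rows": [{"dx": 0,"dy": 0,"dz": 0.15,"roll": 0,"fingers": 1},{"dx": 0,"dy": 0,"dz": 0.25,"roll": 0,"fingers": 1},{"dx": 0,"dy": 0,"dz": 0.25,"roll": 0,"fingers": 1},{"dx": 0,"dy": 0,"dz": 0.2,"roll": 0,"fingers": 1},{"dx": 0,"dy": 0,"dz": 0.15,"roll": 0,"fingers": 1},{"dx": 0,"dy": 0,"dz": 0.08,"roll": 0,"fingers": 1},{"dx": 0,"dy": 0,"dz": 0.04,"roll": 0,"fingers": 1},{"dx": 0,"dy": 0,"dz": 0,"roll": 0,"fingers": 1},{"dx": 0,"dy": 0,"dz": 0,"roll": 0,"fingers": 1},{"dx": 0,"dy": 0,"dz": 0,"roll": 0,"fingers": 1}]}}

```text
time: 27.15
tool_pos: [0.4855, -0.2294, 0.1557]
tcp_rot: [3.101, -0.489, 0.012]
wrist_force: [0.0, 0.5, -1.6]
width: 0.34
```

```bash
python3 plan.py 0.485 -0.229 0.1535 -108; python3 look.py pics/s6.png; python3 fit.py; for i in 1 2; do python3 look.py pics/s6.png >/dev/null; python3 fit.py|head -1; done
```

```text
t 27.15 p [ 0.4855 -0.2294  0.1557] yaw_y -107.92 tilt [ 0.0073 -0.0035] F [ 0.   0.5 -1.6] T [-0.02 -0.01  0.1 ] w 0.34 q6 1.4
need rows total dx,dy,dz [-0.02 -0.    0.05] len 0.06 roll 0.02
tcp [ 485.6 -229.4  155.8]
856
[(123, 11), (126, 57), (129, 58), (132, 81), (135, 90), (138, 159), (141, 101), (144, 22), (147, 16), (150, 12), (153, 20), (156, 10), (159, 16), (162, 15), (165, 11), (168, 17), (171, 19), (174, 17), (177, 23), (180, 20), (183, 70), (186, 9), (192, 2)]
crop origin 87 124 scale 6.667
wheel xyz [ 486.  -228.6  124.6] tilt deg [ 0.27 -1.02] yaw -20.1 med res 1.04 vs tcp [  0.5   0.8 -31.2]
scene tang [ 484.9 -229.4] -18.6 141 0.82
wheel xyz [ 486.  -229.   124.6] tilt deg [ 0.27 -1.22] yaw -19.5 med res 1.1 vs tcp [  0.5   0.4 -31.1]
wheel xyz [ 485.7 -228.8  124.9] tilt deg [ 0.02 -0.86] yaw -20.7 med res 1.02 vs tcp [  0.2   0.6 -30.8]
```

View pics/s6.png

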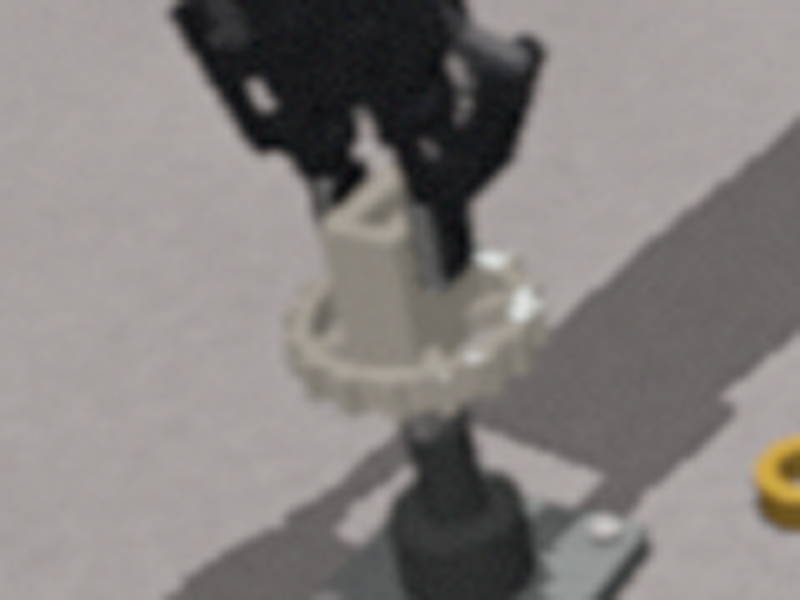

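Call:
{"method": "play_rows", "body": {"rows": [{"dx": -0.02,"dy": 0.015,"dz": 0.03,"roll": 0,"fingers": 1},{"dx": 0,"dy": 0,"dz": 0.03,"roll": 0,"fingers": 1},{"dx": 0,"dy": 0,"dz": 0,"roll": 0,"fingers": 1},{"dx": 0,"dy": 0,"dz": 0,"roll": 0,"fingers": 1},{"dx": 0,"dy": 0,"dz": 0,"roll": 0,"fingers": 1},{"dx": 0,"dy": 0,"dz": 0,"roll": 0,"fingers": 1},{"dx": 0,"dy": 0,"dz": 0,"roll": 0,"fingers": 1},{"dx": 0,"dy": 0,"dz": 0,"roll": 0,"fingers": 1},{"dx": 0,"dy": 0,"dz": 0,"roll": 0,"fingers": 1},{"dx": 0,"dy": 0,"dz": 0,"roll": 0,"fingers": 1}]}}

```text
time: 28.13
tool_pos: [0.4842, -0.2295, 0.1528]
tcp_rot: [3.101, -0.489, 0.011]
wrist_force: [0.4, 1.2, -1.6]
width: 0.343
```

```bash
python3 plan.py 0.485 -0.229 0.1535 -108; for i in 1 2; do python3 look.py pics/s7.png >/dev/null; python3 fit.py; done; python3 -c "
from meas import *
c=cap('top'); W=cloud(c)
for zr in [(.08,.1),(.035,.052)]:
    m=(np.hypot(W[...,0]-.677,W[...,1]+.062)<(.04 if zr[0]>.05 else .085))&(W[...,2]>zr[0])&(W[...,2]<zr[1]); print(rect(W[m]))
print(np.round(bot.read_state()['joint_vel'],4))"
```

```text
t 28.13 p [ 0.4842 -0.2295  0.1528] yaw_y -107.92 tilt [ 0.0066 -0.003 ] F [ 0.4  1.2 -1.6] T [ 0.02 -0.02 -0.03] w 0.343 q6 1.39
need rows total dx,dy,dz [ 0.01 -0.02 -0.02] len 0.03 roll 0.02
wheel xyz [ 484.2 -229.2  121.7] tilt deg [-0.13 -0.54] yaw -20.0 med res 1.06 vs tcp [ -0.    0.3 -31. ]
scene tang [ 485.1 -228.9] -20.5 136 0.64
wheel xyz [ 484.5 -229.   121.6] tilt deg [ 0.21 -0.85] yaw -19.9 med res 1.07 vs tcp [  0.3   0.5 -31.1]
scene tang [ 485.1 -229.2] -22.9 134 0.65
(array([676.5, -62.2]), array([41.2, 13.8]), 8.9)
(array([676.8, -62.2]), array([101.8,  90. ]), 8.2)
[-0.0009  0.001  -0.0003 -0.0002 -0.0008  0.0012]
```

```bash
python3 -c "
from workcell import bot
print(bot.finish_job())"
```

```text
the job is handed in; nothing more can be done
None
```

I turned the reset knob anticlockwise to its stop, picked up the white feed wheel and carried it high over the bin. I handed the job in after about 28 s of the 64 s, with the wheel held still over the tang.

**Last checks**
- **Knob:** I felt the stop at 0.9 N m. The bar reads 8.9° and the counter axis 8.2°, which agree within measuring noise.
- **Position:** the wheel's underside is about 10 mm above the tang, centred within about 1 mm.
- **Tilt and forces:** tilt is 0.4° by the arm and up to 0.9° by camera. The wrist force is about 2 N, roughly the wheel's weight, and no touch showed.
- **Slot alignment:** I aligned to the stand base at -18°, and the gripper reads -18°. The camera readings are noisier: the wheel fits gave about -20°, and the tang fits ranged from about -15° to -23°.

**What went wrong:** while carrying the wheel, I drove the last joint into its lower limit. The arm stopped about 35 mm short and the wheel tilted 3°. I levelled it high above the shaft by pressing gently at the joint's upper limit, then turned the wheel to its half-turn equivalent. The joint read 2.5515 there, against the stated limit of 2.55. I think that is the solver's clamp and rounding, but I could not confirm it.

In the pictures, nothing else in the scene looked moved.

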